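# Gauge the gap of a sheet ingot mould and hold the gauge for reading

### The arm

A 7-joint arm with a two-finger parallel gripper is mounted at the origin on the work surface. World frame = base frame: x ahead of the robot, y to its left, z up, the work surface at z = 0. Lengths are in m, angles in rad, forces in N, time in s.
With the tool pointing down it reaches from about 0.4 to 0.9 m from the base axis. Payload 5.6 kg.
Tool frame: the origin (TCP) lies midway between the tips of the shut fingers; the grasp point (between the pads) lies 19 mm behind it; z points along the fingers, y is the line along which they close (so a half turn about z gives the same grasp; the last joint's range is limited). The gripper opens to 92 mm and grips with 3 to 60 N. Pads are 20 mm wide; open, the fingers measure 128 mm over their backs; the gripper's body (75 mm by 189 mm) begins 69 mm behind the grasp point.
Start: joints at [-1.352, 0.468, -0.012, 1.603, 0.006, 1.071, -0.056], TCP at [0.168, 0.628, 0.215] pointing down, gripper open.
Joint ranges: [-2.53, 2.53], [-0.31, 2.02], [-1.57, 1.55], [0.28, 2.44], [-1.29, 4.43], [0.15, 1.84], [-2.92, 2.92]. Speed limits (rad/s): [2.57, 2.57, 3.14, 3.14, 3.14, 3.14, 3.14].

### API

Orientations are given as a 3x3 rotation matrix whose columns are the frame's x, y, z axes.
In Python, from station import env, effector, solver, viewer, workorder, search_frame, tip_of gives the robot as it stands. Calls block until the motion is done:
- env.reach(position, orientation): joint-space move of the TCP to a pose.
- env.movel(position, frame=None, rate=0.15): straight line of the TCP; frame=None keeps the orientation; rate is the mean speed in m/s.
- env.goto_joints(angles): joint-space move.
- effector.release() and effector.grasp(squeeze=None): open the fingers fully, or close them until they stop; squeeze is the grip in N (None keeps the last).
- env.pause(seconds).
- solver.inverse_kinematics(position, orientation): joint angles nearest the present ones, or None.
- env.sense(): the state.
- viewer.read_camera(name): name is "side" or "top"; returns (picture, depth): 420x560x3 uint8, red, green, blue; 420x560 float32, m along the optical axis (not along the pixel's ray), 0 where there is no reading.
- viewer.camera_info(name): a dict with "intrinsics" (3x3 intrinsics, pixels), "dist_coeffs" ([k1, k2, p1, p2, k3] as OpenCV has them; the pictures are not rectified), "eye" and "rotation" of the camera in the world. Camera axes: x right, y up, looking along -z (the intrinsics and any distortion apply to the point x, -y, -z); pixel columns grow to the right and rows downward; lengths in m; the calibration is good to about 2 mm. A picture is of the moment at which its call begins. camera_info takes no time and is no camera call.
A pose or a line that the arm cannot do raises env.PlanningError and nothing moves.
- workorder.finish_job(): hands the job in; it is judged then, once.
Trained networks look in the newest picture that a camera, given by its name, has taken for a name from the list of things; names that differ only in an ending like _2 or _b are one class to them, and where a whole thing is asked for, a point or a joint stands for the part that bears it (a point fixed in the world has none). Each returns a list of dicts, best first, with "score" (0 to 1); they miss things now and then, are a little off and sometimes report something else, mostly with a low value. They report only what shows in the picture. A call takes as long as a camera call. They do not tell look-alikes from the thing itself.
- search_frame(camera, name): "at" ([x, y, z] in m, in world coordinates, good to about 4 mm: the middle of the surface that is visible of it).
- tip_of(camera, name): "at" ([x, y, z] in m, in world coordinates, good to about 4 mm: a listed point, or the origin of a listed thing).
The state is a dict: "t": time; "joint_positions": joint angles; "joint_velocities": joint speeds; "tau": joint torques, N m; "ee_pos": TCP position; "tcp_rot": TCP orientation; "wrist_force": force on the tool from outside, world axes, zero at the start; "moment": the same for the moment, N m; "gripper_width": finger opening in m; "grasp_force": force on a finger pad.
Only numpy, scipy, OpenCV 4.12 (cv2) and the standard library are available. Lean on these libraries where they do the work, as an engineer would, in place of code of your own. Each camera call takes 0.05 s, during which the arm holds its last target. There are 200 camera calls.

### The job

Before silver is cast, find out how thick the ingot will be: draw the yellow-handled taper gauge up out of its slot in the wooden block and, keeping it upright and square to the plates, slide its blade gently down the pouring mouth of the iron ingot mould, near the middle of the plates, until it drags snugly against both plates. Do not force it in. Finish while still holding the gauge by its handle at that depth, so that the scale can be read, and leave the crucible, the jar and the hammer where they are.

Things in the scene. Friction and masses are not known exactly. Their poses are not given: they have to be found in the camera images.
- gauge_handle (a point): centre of the taper gauge's handle: a yellow plastic bar with a black band near its top, 60 mm tall, 20 mm along the gauge's x and 26 mm along its y. z runs up from blade tip to handle, x along the blade's thickness, y along its width; a half turn about z changes nothing. At the start it stands upright, this point 30 mm above the block's top
- gauge_tip (a point): tip of the gauge's bright steel blade, on its centre line, 120 mm below the handle's centre, same axes. The blade is 14 mm wide (y) and 90 mm long; its thickness (x) grows evenly on both faces from 2 mm at the tip to 9.2 mm at the handle (0.8 mm for each 10 mm); dark scale lines cross it every 10 mm
- gauge: the whole taper gauge, loose, about 0.1 kg; its origin is the blade tip, axes as for gauge_handle
- block: fixed beech block, 60 mm (x) by 150 mm (y) by 100 mm tall, origin at the centre of its underside, with three through slots 50 mm apart along y, each 11.5 mm (x) by 17 mm (y). The gauge stands in the middle slot, its handle's lower end resting on the block's top; a small scraper with a dark wooden handle, 24 mm tall, is fixed in the slot at +y
- mould: fixed dark iron ingot mould, 92 mm tall, base 125 mm (x) by 110 mm (y): an upright back plate, 92 mm wide, with side cheeks, and a yoke lower than 65 mm on the -x side. Origin at table height below the middle of the back plate's inner face, which lies at x = 0 and looks along -x; y runs along the plates, z up. The gap's floor is 12 mm above the table
- front_plate: the mould's front plate, 78 mm wide (y), 12 mm thick, 92 mm tall, parallel to the back plate, same axes; locked fast by its screw, which with its bar reaches 105 mm out on the -x side, lower than 65 mm. Origin at table height below the middle of its inner face (looks along +x). The gap between the two plates is 3.6 to 6.8 mm, set anew each time
- back_lip (a point): middle of the edge, 84 mm above the table, where the back plate's upright inner face ends and the pouring mouth begins: above it the plate is bevelled, leaning back 6 mm over the top 8 mm. The gauge blade bears on this edge
- front_lip (a point): the same point on the front plate (its inner face, 84 mm above the table); it is bevelled the same way. The middle of the gap is half-way between back_lip and front_lip
- crucible: small white casting dish, 72 mm across and 30 mm tall, loose; origin at the centre of its underside; leave alone
- jar: small glass flux jar with a black cap, 54 mm across and 65 mm tall, loose; origin at the centre of its underside; leave alone
- hammer: small hammer with a wooden handle, 220 mm long, 26 mm thick, lying loose on the bench; origin at table height below the middle of its length, x along it towards the head; leave alone
Not all that is in view belongs to the job. Leave any green or purple look-alike of the gauge alone.

How it is judged:
On the way, in this order (a step that is already met when the one before it is completed fails the run):
1. the gauge is drawn right out of the block and held clear of everything but the fingers (height (world z) of gauge_tip above 0.1 m and contact force between the fingers and gauge above 2 N and contact force between gauge and mould below 0.3 N and contact force between gauge and front_plate below 0.3 N), for 0.1 s.
2. held by its handle, the gauge's blade is between the plates and bears on both (z of gauge_tip in the frame of back_lip below -0.01 m and contact force between gauge and mould above 1 N and contact force between gauge and front_plate above 1 N and contact force between the fingers and gauge above 2 N), for 0.2 s.
At the end, for the whole second after the job is handed in: The gauge is at rest, still held in the fingers (over 2 N), its blade between the plates and bearing on both with 1 to 30 N each, tip 10 to 71 mm below the lips (clear of the floor) and within 20 mm of the middle of the plates, upright within 0.07 rad and square to the plates within 0.07 rad (all of step 2 and contact force between gauge and mould below 30 N and contact force between gauge and front_plate below 30 N and z of gauge_tip in the frame of back_lip above -0.071 m and y of gauge_tip in the frame of back_lip between -0.02 and 0.02 m and angle between gauge_tip's own z axis and vertical below 0.07 rad and angle between the y axis of gauge and the y axis of mould, either way round below 0.07 rad and linear speed of gauge below 0.01 m/s); the arm keeps its last pose, push and grip.
It fails at once if the gauge is forced against a plate with more than 50 N (contact force between gauge and mould above 50 N or contact force between gauge and front_plate above 50 N).
It fails at once if the crucible, the jar or the hammer is moved by more than 15 mm (distance of any of crucible, jar, hammer from where it was at the start of the episode above 0.015 m).
It also fails if it takes over 45 s, if anything falls off the work surface, if the arm or the gripper's body presses on something with over 40 N, if the wrist force passes 120 N, or if a joint passes its speed limit or range.

## Working session

There is one attempt and no reset: what is moved stays moved. The work goes in short steps, each a Python script; the robot and the scene stay as the last script left them, time stands still between calls to the robot, and variables do not carry over. Pictures are saved under pics/ and viewed, at most 10 in all, crops included, and the job is handed in when it is done.

```bash
mkdir -p pics; ls; python3 - <<'E'
from station import *
import cv2,numpy as np
for c in("side","top"):
    p,d=viewer.read_camera(c); cv2.imwrite(f"pics/{c}0.png",p[:,:,::-1]); np.save(f"{c}_d.npy",d); np.save(f"{c}_p.npy",p)
    i=viewer.camera_info(c); print(c,np.round(i["eye"],3),np.round(i["rotation"],3).tolist(),np.round(i["intrinsics"],1).tolist(),i["dist_coeffs"])
    for n in("gauge_handle","gauge","block","mould","front_plate","back_lip","front_lip","crucible","jar","hammer"):
        print(n,[(np.round(r["at"],3).tolist(),round(r["score"],2)) for r in tip_of(c,n)[:3]])
print(env.sense())
E
```

```text
pics
side [ 0.594 -0.73   0.533] [[0.998, 0.01, -0.054], [-0.052, 0.491, -0.869], [0.018, 0.871, 0.491]] [[459.9, 0.0, 276.9], [0.0, 459.9, 210.4], [0.0, 0.0, 1.0]] [-0.13804011  0.          0.          0.          0.        ]
gauge_handle [([0.592, -0.186, 0.132], 0.73), ([0.748, -0.165, 0.014], 0.64)]
gauge [([0.834, -0.248, -0.002], 0.71), ([0.442, -0.178, -0.001], 0.7)]
block [([0.592, -0.185, 0.001], 0.8)]
mould [([0.559, 0.206, 0.002], 0.78)]
front_plate [([0.556, 0.203, 0.084], 0.62)]
back_lip [([0.559, 0.203, 0.085], 0.89)]
front_lip [([0.548, 0.205, 0.079], 0.75)]
crucible [([0.627, 0.003, 0.001], 0.93)]
jar [([0.704, -0.006, -0.001], 0.64)]
hammer [([0.433, 0.01, -0.0], 0.9)]
top [0.556 0.003 1.129] [[0.028, 0.998, -0.058], [-1.0, 0.029, 0.012], [0.013, 0.058, 0.998]] [[511.8, 0.0, 263.5], [0.0, 511.8, 209.6], [0.0, 0.0, 1.0]] [-0.15207595  0.          0.          0.          0.        ]
gauge_handle [([0.398, -0.283, 0.011], 0.82), ([0.744, -0.163, 0.016], 0.77), ([0.701, -0.01, 0.001], 0.57)]
gauge [([0.831, -0.246, 0.006], 0.81), ([0.445, -0.182, 0.004], 0.6), ([0.595, -
[... 501 characters left out ...]
ay([-6.45817350e-04, -6.25244607e-04,  8.51937299e-04,  1.35925874e-03,
        5.27249259e-04, -1.31076523e-04,  6.68639443e-05]), 'tau': array([ 9.48548768e-04, -5.20442426e+01, -1.21206729e-02, -2.44053340e+01,
       -5.66924061e-02,  1.14189417e-02,  1.09087745e-05]), 'ee_pos': array([0.16827905, 0.62785595, 0.21458555]), 'tcp_rot': array([[-9.65911159e-01,  2.58873771e-01,  5.72167237e-05],
       [ 2.58873773e-01,  9.65911160e-01,  2.66928671e-05],
       [-4.83561888e-05,  4.05948474e-05, -9.99999998e-01]]), 'wrist_force': array([ 0.04425936, -0.25660847, -0.47896445]), 'moment': array([-0.02527211, -0.02230781, -0.01874838]), 'grasp_force': 0.0, 'gripper_width': 0.09211852840749118}
```

View pics/side0.png

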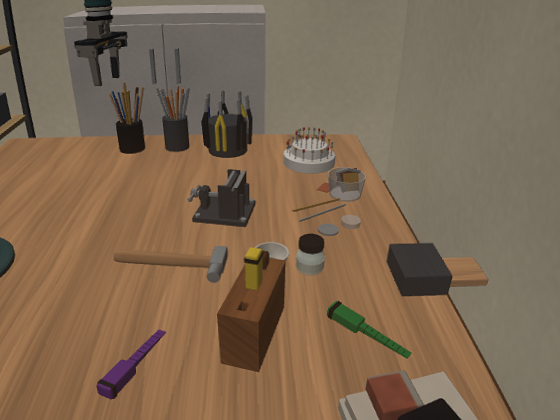

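View pics/top0.png

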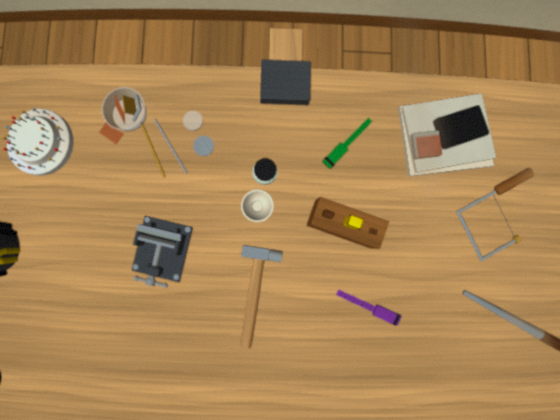

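Both views agree. In the top view, the gauge (yellow) is in the block at pixel (355,222) and the mould is at (160,248), back plate at the top (+x side). The look-alikes are green at (347,143) and purple at (370,307). Next I'll fit the poses from the depth data.

```bash
cat > h.py <<'E'
from station import *
import cv2,numpy as np
def cloud(c,p=None,d=None):
    if p is None: p,d=viewer.read_camera(c)
    i=viewer.camera_info(c); K=i["intrinsics"]
    v,u=np.mgrid[:420,:560]
    n=cv2.undistortPoints(np.stack([u,v],-1).reshape(-1,1,2).astype(float),np.array(K),np.array(i["dist_coeffs"])).reshape(420,560,2)
    P=np.stack([n[...,0]*d,-n[...,1]*d,-d],-1)@np.array(i["rotation"]).T+np.array(i["eye"])
    P[d==0]=np.nan
    return p,P
def rect(Q):
    (c,s,a)=cv2.minAreaRect((Q[:,:2]*1000).astype(np.float32)); return np.round(c,1),np.round(s,1),round(a,2),len(Q)
E
python3 - <<'E'
from h import *
for c in("top","side"):
    p,P=cloud(c,np.load(c+"_p.npy"),np.load(c+"_d.npy")); z=P[...,2]
    near=lambda x,y,r:np.hypot(P[...,0]-x,P[...,1]-y)<r
    pi=p.astype(int)
    yel=(pi[...,0]>120)&(pi[...,1]>100)&(pi[...,2]<60)
    b=near(.592,-.185,.1)&(z>.09)&(z<.107); print(c,"block",rect(P[b]),np.median(z[b]))
    g=near(.592,-.185,.1)&(z>.15)&(z<.17); print("gauge",rect(P[g]),np.median(z[g]))
    m=near(.557,.203,.09)&(z>.087)&(z<.098)
    print("plates",rect(P[m]),np.median(z[m]))
    Q=P[m];
    m2=near(.557,.203,.1)&(z>.005)&(z<.02); print("base",rect(P[m2]))
    np.savetxt(c+"_m.txt",P[near(.557,.203,.09)&(z>.07)]*1000,fmt="%.1f")
p=np.load("top_p.npy"); cv2.imwrite("pics/mcrop.png",cv2.resize(p[200:300,115:215,::-1],(600,600),interpolation=cv2.INTER_CUBIC))
E
```

```text
top block (array([ 595.3, -185.5]), array([151. ,  60.9]), 71.67, 1889) 0.10007491537855051
gauge (array([ 595.4, -185.1]), array([25.7, 21.1]), 71.02, 148) 0.15945270173062875
plates (array([549.9, 206.9]), array([93.1, 44.4]), 78.48, 551) 0.091538491260164
base (array([552. , 193.2]), array([185.6, 167.7]), 2.85, 1730)
side block (array([ 595.6, -187.1]), array([151.6,  61.1]), 71.79, 2285) 0.09847034211115385
gauge (array([ 595.3, -186.8]), array([28.5, 19.9]), 71.86, 211) 0.15740102993144317
plates (array([549.9, 205.2]), array([97.3, 42.9]), 78.15, 205) 0.08959537657091587
base (array([529.9, 206.7]), array([111.6, 122.7]), 77.98, 799)
```

View pics/mcrop.png

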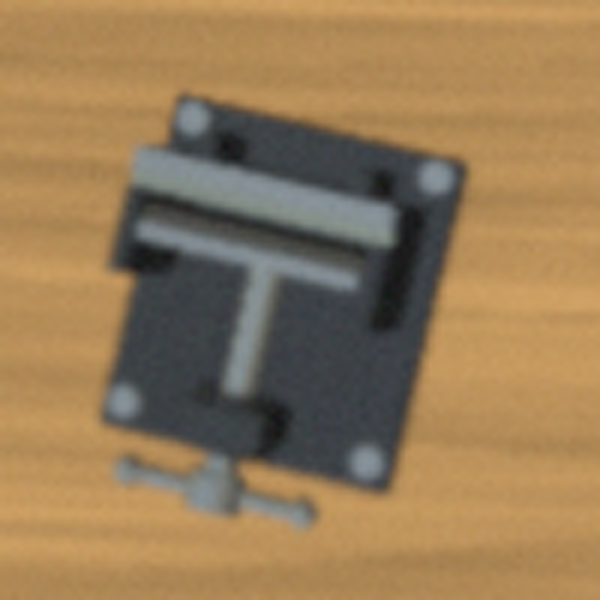

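```bash
python3 - <<'E'
from h import *
a=np.radians(-11.6); R=np.array([[np.cos(a),-np.sin(a)],[np.sin(a),np.cos(a)]])
o=np.array([553.,204.5])
for c in("top","side"):
    Q=np.loadtxt(c+"_m.txt"); L=(Q[:,:2]-o)@R
    s=(abs(L[:,1])<25); i=np.argsort(L[s,0]); X=L[s,0][i]; Z=Q[s,2][i]
    for k in range(-26,30): 
        w=(X>=k)&(X<k+1)
        if w.any(): print(c,k,np.round(np.percentile(Z[w],[5,50,95])),w.sum())
    t=Q[:,2]>87
    print(c,"y range back",np.percentile(L[t&(L[:,0]>6),1],[0,1,99,100]),"front",np.percentile(L[t&(L[:,0]<-6),1],[0,1,99,100]))
    B=L[t&(L[:,0]>10)]; print("yaw fit", np.polyfit(B[:,1],B[:,0],1)); B=L[t&(L[:,0]<-10)]; print(np.polyfit(B[:,1],B[:,0],1))
E
```

```text
top -13 [90. 91. 95.] 7
top -12 [89. 91. 93.] 10
top -11 [89. 92. 94.] 12
top -10 [89. 92. 95.] 12
top -9 [89. 93. 96.] 12
top -8 [90. 93. 95.] 14
top -7 [89. 91. 94.] 13
top -6 [86. 91. 94.] 13
top -5 [86. 88. 91.] 11
top -4 [85. 88. 92.] 13
top -3 [83. 87. 90.] 11
top -2 [84. 86. 90.] 13
top -1 [74. 84. 87.] 15
top 4 [83. 84. 86.] 6
top 5 [82. 85. 88.] 10
top 6 [84. 86. 89.] 13
top 7 [87. 88. 91.] 11
top 8 [86. 90. 93.] 13
top 9 [89. 92. 94.] 11
top 10 [88. 92. 96.] 12
top 11 [90. 93. 94.] 11
top 12 [90. 92. 95.] 11
top 13 [89. 93. 95.] 13
top 14 [89. 92. 95.] 13
top 15 [90. 92. 95.] 11
top 16 [89. 92. 96.] 13
top 17 [89. 92. 96.] 12
top 18 [75. 90. 92.] 12
top y range back [-44.76142604 -43.52282702  45.72495598  47.0007286 ] front [-44.63059057 -44.10085041  47.578734    48.21154125]
yaw fit [5.82565464e-03 1.43257674e+01]
[ -0.01654424 -14.62312181]
side -12 [89. 89. 89.] 1
side -11 [90. 90. 90.] 5
side -10 [88. 89. 90.] 5
side -9 [89. 90. 91.] 4
side -8 [90. 91. 91.] 2
side -7 [89. 90. 92.] 8
side -6 [89. 90. 91.] 4
side -5 [87. 89. 90.] 9
side -4 [86. 88. 88.] 5
side -3 [84. 87. 88.] 7
side -2 [84. 86. 88.] 8
side -1 [84. 84. 85.] 5
side 0 [75. 80. 84.] 13
side 1 [73. 78. 83.] 15
side 6 [83. 83. 83.] 1
side 7 [87. 87. 87.] 1
side 8 [88. 88. 88.] 1
side 9 [90. 90. 90.] 1
side 10 [90. 90. 91.] 4
side 11 [89. 90. 92.] 4
side 12 [89. 90. 91.] 6
side 13 [90. 90. 91.] 3
side 14 [90. 90. 91.] 5
side 15 [89. 90. 91.] 6
side 16 [70. 80. 90.] 6
side 17 [73. 82. 90.] 30
side 18 [75. 85. 89.] 9
side y range back [-48.17961367 -47.98251536  44.47626921  44.89511699] front [-48.5128885  -47.99154777  46.53336729  48.69929113]
yaw fit [-4.54041392e-03  1.45897065e+01]
[ 7.29755670e-03 -1.59872914e+01]
```

Gap middle is about (0.555, 0.204) with the mould at yaw −11.6°. The gauge is at (0.595, −0.186) with yaw −18.3°. I'll go and grasp it.

```bash
cat >> h.py <<'E'
def rot(deg,s=1):
    a=np.radians(deg); y=s*np.array([np.cos(a),np.sin(a),0]); z=np.array([0,0,-1.]); return np.stack([np.cross(y,z),y,z],1)
E
python3 - <<'E'
from h import *
best=None
for s in(1,-1):
    q1=solver.inverse_kinematics([.5954,-.1858,.26],rot(-18.3,s)); q2=solver.inverse_kinematics([.555,.204,.26],rot(-11.6,s))
    print(s,q1,q2)
    if q1 is not None and q2 is not None:
        k=max(abs(q1[6]),abs(q2[6]))
        if best is None or k<best[0]: best=(k,s)
s=best[1]; print(s)
p=env.sense()["ee_pos"]
env.movel([p[0],p[1],.40],rate=.25)
env.reach([.5954,-.1858,.32],rot(-18.3,s))
env.movel([.5954,-.1858,.20],rate=.2)
st=env.sense(); print(st["t"],st["ee_pos"],st["tcp_rot"],st["wrist_force"])
p,P=cloud("top"); cv2.imwrite("pics/side1.png",viewer.read_camera("side")[0][:,:,::-1])
E
```

```text
1 [-0.4585571   0.53239687  1.01298482  1.66959366 -0.47818589  1.21070186
  0.34674775] [-0.84816988  0.34816395  0.5624368   1.73290656 -0.20362054  1.1190351
 -0.4258232 ]
-1 [-0.59663627  0.73245474  1.3495208   1.67629674 -0.73345663  1.34462957
 -2.58123108] [-0.39833503  0.32662071 -0.01324356  1.7028743   0.0047388   1.11212876
  2.52615782]
1
5.9667 [ 0.59604458 -0.18630642  0.20106815] [[ 3.14070505e-01  9.49398568e-01  1.44089252e-03]
 [ 9.49399622e-01 -3.14069689e-01 -7.67260715e-04]
 [-2.75895559e-04  1.60895677e-03 -9.99998668e-01]] [0.11984676 0.13924711 0.57829824]
```

View pics/side1.png

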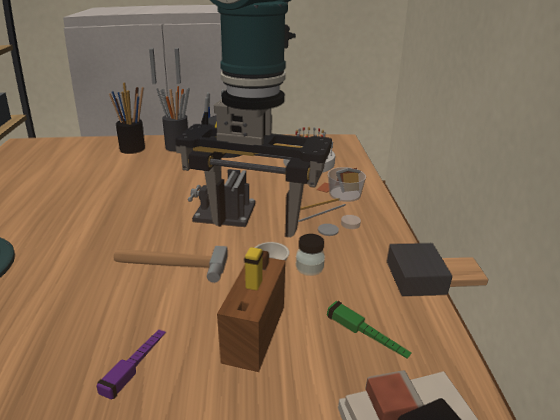

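The open fingers straddle the yellow handle (255,268), with the tips at (215,222) and (292,233), and the scraper is clear. I'll descend, grip and draw the gauge out.

```bash
python3 - <<'E'
from h import *
R=rot(-18.3)
env.movel([.5954,-.1858,.113],R,rate=.12)
s=env.sense(); print(s["ee_pos"],s["wrist_force"])
effector.grasp(30); s=env.sense(); print(s["gripper_width"],s["grasp_force"],s["wrist_force"],s["ee_pos"])
env.movel([.5954,-.1858,.20],R,rate=.08)
s=env.sense(); print(s["gripper_width"],s["grasp_force"],s["wrist_force"])
env.movel([.5954,-.1858,.29],R,rate=.15)
env.pause(.2)
s=env.sense(); print(s["t"],s["gripper_width"],s["grasp_force"],s["wrist_force"],s["ee_pos"])
p,P=cloud("side"); cv2.imwrite("pics/side2.png",cv2.resize(p[100:310,150:350,::-1],(571,600)));np.savez("held.npz",p=p,P=P)
print([(np.round(r["at"],4),r["score"]) for n in("gauge_tip","gauge_handle") for r in tip_of("side",n)])
E
```

```text
[ 0.59589063 -0.1862426   0.11366444] [ 0.23418326 -0.03770337  0.78211707]
0.019605341248855015 29.99925434589386 [-0.18419749 -0.6704817  -0.05106013] [ 0.59531745 -0.18576752  0.11293867]
0.019814439368099967 29.999126493930817 [-0.24241199  1.03383193 -1.30396828]
10.2167 0.019842507864695096 29.999192655086517 [-0.85161617  0.16541366 -0.68684856] [ 0.59496091 -0.18556108  0.28894714]
[(array([ 0.8363, -0.2468, -0.0019]), 0.87), (array([ 0.4434, -0.1725,  0.0021]), 0.84), (array([ 0.599 , -0.184 ,  0.1852]), 0.61), (array([ 0.7449, -0.1648,  0.0155]), 0.95), (array([ 0.5887, -0.1905,  0.3064]), 0.89), (array([ 0.3987, -0.2865,  0.011 ]), 0.76), (array([ 7.056e-01, -9.500e-03,  5.000e-04]), 0.39)]
```

View pics/side2.png

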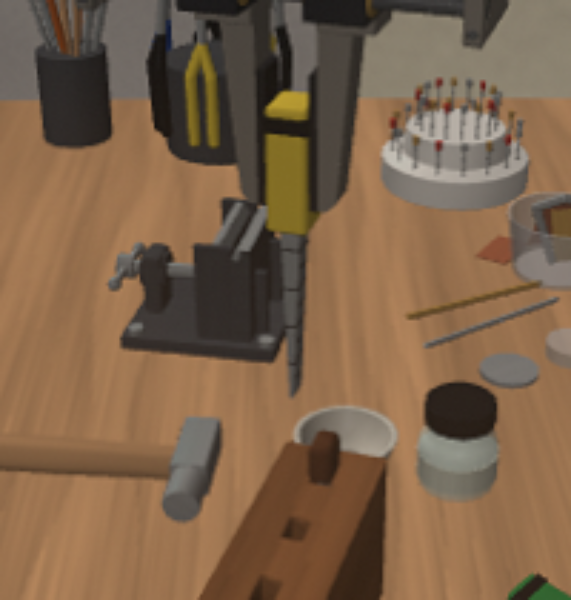

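The gauge is out and upright, with its tip at about (0.598, −0.185, 0.186) as expected. I'll carry it over the mould and check the alignment.

```bash
python3 - <<'E'
from h import *
R=rot(-11.6)
env.reach([.555,.204,.29],R)
env.movel([.555,.204,.215],R,rate=.12)
env.pause(.3)
s=env.sense(); print(s["t"],s["gripper_width"],s["wrist_force"],s["ee_pos"],np.round(s["tcp_rot"],4).tolist())
p,P=cloud("side"); np.savez("near.npz",p=p,P=P)
for n in("gauge_tip","back_lip","front_lip"): print(n,[(np.round(r["at"],4),r["score"]) for r in tip_of("side",n)])
cv2.imwrite("pics/side3.png",cv2.resize(p[110:235,170:290,::-1],(576,600),interpolation=cv2.INTER_CUBIC))
E
```

```text
12.9 0.020007692213156462 [-0.17223083  1.2576283  -0.08120757] [0.55525069 0.20419142 0.21552123] [[0.2008, 0.9796, 0.0008], [0.9796, -0.2008, 0.0006], [0.0007, 0.0007, -1.0]]
gauge_tip [(array([ 0.835 , -0.2498,  0.0009]), 0.81), (array([ 0.4497, -0.1739,  0.0029]), 0.63), (array([0.5589, 0.2053, 0.1143]), 0.6)]
back_lip []
front_lip [(array([ 0.5621,  0.205 , -0.0011]), 0.64), (array([0.5496, 0.2015, 0.0822]), 0.49)]
```

View pics/side3.png

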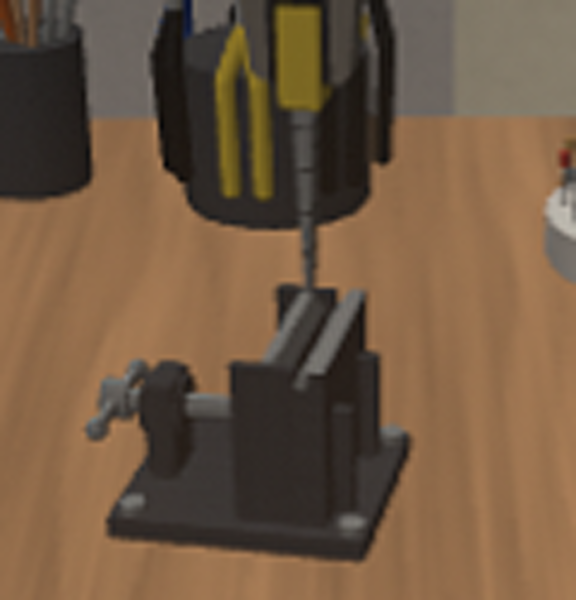

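The tip (309,290 in the crop) hangs just above the mouth, in line with the dark gap. I'll quickly fit the blade from depth, then make a force-guided descent.

```bash
cat >> h.py <<'E'
YAW=-11.6
def desc(c,z0,z1,step,fz_stop,fx_lim=2.0,gain=.0004,base=None,T=.12):
    """guided descent; c = xy; returns c,z,base"""
    R=rot(YAW); ex=R[:,1]; ey=R[:,0]
    f0=base if base is not None else env.sense()["wrist_force"]
    z=z0
    while z>z1:
        z-=step
        env.movel([c[0],c[1],z],R,rate=.03); 
        F=np.mean([(env.pause(T/4),env.sense()["wrist_force"])[1] for _ in range(4)],0)-f0
        s=env.sense(); fx,fy,fz=F@ex,F@ey,F[2]
        print(f"t{s['t']:.2f} z{z*1e3:.1f} act{s['ee_pos'][2]*1e3:.1f} fx{fx:.2f} fy{fy:.2f} fz{fz:.2f} m{s['moment']@ey:.2f}")
        if fz>fz_stop or s["t"]>38: break
        if abs(fx)>fx_lim: c=c+np.sign(fx)*gain*ex[:2]*min(abs(fx)/fx_lim,2)
    return c,z
E
python3 - <<'E'
from h import *
n=np.load("near.npz"); P=n["P"].reshape(-1,3)*1000
a=np.radians(YAW); R2=np.array([[np.cos(a),-np.sin(a)],[np.sin(a),np.cos(a)]])
L=(P[:,:2]-[555.,204.])@R2
for lo,hi in((115,130),(130,150),(150,170),(170,200)):
    m=(abs(L[:,0])<13)&(abs(L[:,1])<20)&(P[:,2]>lo)&(P[:,2]<hi); print(lo,np.round(np.r_[np.median(L[m],0),np.percentile(L[m,0],[3,97])],1),m.sum())
m=(abs(L[:,1])<45)&(abs(L[:,0])<30)&(P[:,2]>86)&(P[:,2]<95)
print(np.histogram(L[m,0],np.arange(-22,24,2)))
env.pause(.2)
f0=np.mean([(env.pause(.03),env.sense()["wrist_force"])[1] for _ in range(5)],0); np.save("f0.npy",f0); print(f0)
c,z=desc(np.array([.555,.204]),.215,.187,.004,3,base=f0,T=.08)
np.save("c.npy",np.r_[c,z]); print(c,z)
E
```

```text
115 [ 2.5 -5.5  0.1  3.8] 13
130 [ 2.8 -5.3 -0.4  4.4] 31
150 [ 3.3 -5.1 -1.4  4.9] 39
170 [ 3.2 -6.1 -2.7  6.2] 68
(array([ 3,  4,  5,  3,  9, 14, 16, 20, 22,  6,  3,  5,  4,  2,  4, 15, 14,
       18, 22,  3,  0,  0]), array([-22, -20, -18, -16, -14, -12, -10,  -8,  -6,  -4,  -2,   0,   2,
         4,   6,   8,  10,  12,  14,  16,  18,  20,  22]))
[-0.17388174  0.05042433 -0.95835542]
t13.82 z211.0 act210.9 fx0.23 fy-0.32 fz0.03 m0.10
t14.17 z207.0 act206.9 fx0.26 fy-0.33 fz0.68 m0.11
t14.52 z203.0 act202.9 fx0.52 fy-0.04 fz0.14 m0.07
t14.87 z199.0 act198.9 fx0.51 fy0.02 fz0.10 m0.08
t15.22 z195.0 act194.9 fx0.52 fy0.22 fz0.22 m0.08
t15.57 z191.0 act190.9 fx0.43 fy0.26 fz0.63 m0.06
t15.92 z187.0 act186.9 fx0.05 fy-0.11 fz0.98 m0.04
[0.555 0.204] 0.18699999999999997
```

```bash
python3 - <<'E'
from h import *
v=np.load("c.npy"); f0=np.load("f0.npy")
c,z=desc(v[:2],v[2],.128,.002,3.0,fx_lim=1.5,base=f0,T=.08)
np.save("c.npy",np.r_[c,z]); print(c,z,env.sense()["ee_pos"])
E
```

```text
t16.23 z185.0 act185.0 fx0.37 fy-0.10 fz-0.04 m0.07
t16.55 z183.0 act182.9 fx0.39 fy0.21 fz0.73 m0.06
t16.87 z181.0 act180.9 fx-0.05 fy0.36 fz0.63 m0.07
t17.18 z179.0 act178.9 fx0.11 fy-0.61 fz-0.01 m0.05
t17.50 z177.0 act176.9 fx-0.12 fy0.10 fz-0.18 m0.05
t17.82 z175.0 act174.9 fx0.18 fy-0.23 fz0.45 m0.06
t18.13 z173.0 act172.9 fx0.01 fy0.40 fz0.30 m0.10
t18.45 z171.0 act171.0 fx0.46 fy0.16 fz0.06 m0.04
t18.77 z169.0 act168.9 fx0.70 fy0.03 fz0.06 m0.09
t19.08 z167.0 act167.0 fx0.16 fy0.22 fz0.10 m0.11
t19.40 z165.0 act165.0 fx-0.18 fy0.06 fz-0.07 m-0.00
t19.72 z163.0 act163.0 fx-0.01 fy0.04 fz0.26 m0.07
t20.03 z161.0 act160.9 fx0.12 fy0.04 fz0.43 m0.01
t20.35 z159.0 act158.9 fx0.32 fy-0.08 fz0.36 m-0.01
t20.67 z157.0 act157.0 fx0.10 fy0.11 fz0.80 m0.05
t20.98 z155.0 act154.9 fx0.39 fy0.34 fz-0.09 m0.09
t21.30 z153.0 act152.9 fx0.55 fy-0.12 fz0.23 m0.14
t21.62 z151.0 act150.9 fx0.32 fy-0.12 fz-0.37 m0.16
t21.93 z149.0 act149.0 fx-0.41 fy0.87 fz0.87 m0.25
t22.25 z147.0 act147.4 fx-2.19 fy0.19 fz6.13 m0.87
[0.555 0.204] 0.14699999999999994 [0.55500448 0.20416316 0.14735616]
```

```bash
python3 - <<'E'
from h import *
f0=np.load("f0.npy"); R=rot(YAW)
for k in range(3):
    F=np.mean([(env.pause(.05),env.sense()["wrist_force"])[1] for _ in range(5)],0)-f0; s=env.sense()
    print(s["t"],np.round(F@R,2),s["moment"]@R,s["gripper_width"],s["grasp_force"],s["ee_pos"],abs(s["joint_velocities"]).max())
p,P=cloud("side"); cv2.imwrite("pics/side4.png",cv2.resize(p[130:230,180:280,::-1],(600,600),interpolation=cv2.INTER_CUBIC))
E
```

```text
22.5 [-0.2  -2.61 -6.21] [ 0.79249333 -0.08559578 -0.01001149] 0.01989871130744434 29.99964326620102 [0.55500553 0.20416415 0.14736412] 0.0012849134305935215
22.75 [ 0.38 -2.09 -6.32] [ 0.81343514 -0.10890653 -0.01037828] 0.019816554560314656 29.999661147594452 [0.55502186 0.2041722  0.14735908] 0.0025241126593599787
23.0 [ 0.02 -2.47 -6.67] [ 0.80252841 -0.05738758  0.01496745] 0.02009007331610881 29.999694228172302 [0.55500687 0.20417944 0.14734959] 0.0009975481806226612
```

View pics/side4.png

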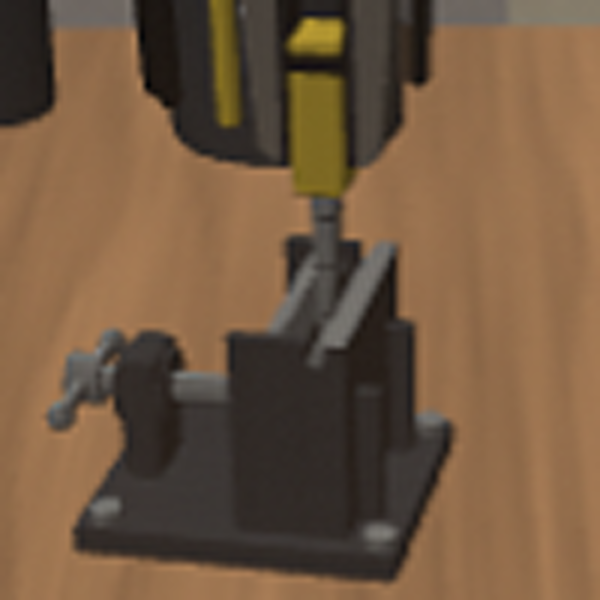

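The blade sits in the mouth with the handle upright at (320,110), and the force is steady at about 6.4 N vertical. I'll nudge it sideways to balance the two plates, which also confirms contact on both, and then hand it in.

```bash
python3 - <<'E'
from h import *
f0=np.load("f0.npy"); R=rot(YAW); v=np.load("c.npy"); c=v[:2]; z=v[2]
for k in range(5):
    F=(np.mean([(env.pause(.05),env.sense()["wrist_force"])[1] for _ in range(6)],0)-f0)@R; s=env.sense()
    print(round(s["t"],2),np.round(F,2),s["moment"]@R[:,0],np.round((s["ee_pos"]-[.555,.204,.147])@R*1000,2))
    if abs(F[1])<1: break
    c=c+np.sign(F[1])*.00015*R[:2,1]; env.movel([c[0],c[1],z],R,rate=.02)
np.save("c.npy",np.r_[c,z])
E
```

```text
23.35 [-0.05 -2.01 -6.2 ] 0.8354862829716247 [ 0.22 -0.04 -0.37]
23.9 [ 0.28 -1.87 -6.31] 0.7504003168957695 [ 0.19 -0.07 -0.34]
24.45 [ 0.36 -1.66 -5.99] 0.6864813311521196 [ 0.18 -0.07 -0.38]
25.0 [ 0.3  -1.29 -6.35] 0.5259890701452669 [ 0.16 -0.11 -0.36]
25.55 [ 0.43 -1.33 -6.2 ] 0.4582556703761703 [ 0.16 -0.12 -0.36]
```

The commanded 0.6 mm sideways shift produced only about 0.1 mm of motion, so the blade is held snugly between both plates. Handing in.

```bash
python3 - <<'E'
from station import *
print(workorder.finish_job()); print(env.sense()["t"])
E
```

```text
the job is handed in; nothing more can be done
None
the job is handed in; nothing more can be done
```

The job is handed in: the gauge is held by its handle, upright in the mould mouth, with its tip about 40 mm below the lips, snug on both plates at about 6 N of downward push; that puts the gap, and so the ingot, at roughly 5.2 mm (the pass/fail verdict was not shown).

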